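# Set the sliding stop of a strip-length gauge and lock it

### The arm

A 6-joint arm with a two-finger parallel gripper is mounted at the origin on a cart in front of the work surface, level with it; the furniture and walls round the work are solid. World frame = base frame: x ahead of the robot, y to its left, z up, the work surface at z = 0. Lengths are in mm, angles in rad, forces in N, time in s.
With the tool pointing down it reaches from about 275 to 1000 mm from the base axis. Payload 8.4 kg.
Tool frame: the origin (TCP) lies at the very end of the fingers, on their centre line; the grasp point (between the pads) lies 19 mm behind it (r.tcp_to_grasp is the distance from the TCP to the grasp point, in mm); z points along the fingers, y is the line along which they close (so a half turn about z gives the same grasp; the last joint's range is limited). The gripper opens to 85 mm and grips with 20 to 120 N. Pads are 22 mm wide; open, the fingers measure 114 mm over their backs; the gripper's body (76 mm by 85 mm) begins 54 mm behind the grasp point. The pads swing forward as they close: fully open they stand 13 mm farther back than shut.
Start: joints at [-1.207, 0.353, 1.633, -0, 1.155, -0.002], TCP at [223.559, -583.652, 231.281] pointing down, gripper open.
Joint ranges: [-2.63, 2.63], [-0.92, 2.1], [0.06, 2.66], [-1.3, 4.44], [0, 2.69], [-3.02, 3.02]. Speed limits (rad/s): [2.22, 2.22, 2.79, 3.14, 3.14, 3.14].

### API

Orientations are given as [roll, pitch, yaw] about the fixed x, y, z axes, in that order (R = Rz(yaw) Ry(pitch) Rx(roll)).
In Python, from rig import r gives the robot as it stands. The module is installed in compiled form; this text tells all that it offers.
- The arm moves only by the tool play_rows, never from a script. Its argument "rows" is a list of rows, each an object with "dp": the shift along the tool's x, y, z in units of 40 mm (1.0 is 40 mm), a list of three; "turn": the turn, a rotation vector about the tool's x, y, z in units of 6 degrees (1.0 is 6 degrees), a list of three; "fingers": the closure, from 0 (fully open) to 1 (shut). In form: [{"dp": [tx, ty, tz], "turn": [wx, wy, wz], "fingers": fingers}, ...]. A call has 1 to 5 rows; each row shifts and turns the commanded pose from where the row before left it, along the tool's axes as they then stand; what a row does not reach is not made up. A row lasts 1/12 s, in which the tool goes at most 41.7 mm and 7.16 degrees, less where a joint would pass 70% of its speed; a pose out of reach is approached as far as the arm can. A call is refused whole if a number of a shift passes 1 or a number of a turn 1, either way. A call with a gripper value outside its range is refused whole. The fingers move at their own pace and stop on an object; "force" is the grip in N (left out, the last holds). Time passes only in rows, so rows that do not move let the fingers close. It gives the time, the measured TCP pose, the force, the opening and the grip force at its end, in the units of the state.
- r.sense(): the state, without advancing time (a new reading comes with each control period).
- r.grab_frame(name): name is "scene" or "top"; returns a dict with "pixels" (420x560x3 uint8, red, green, blue), "fx", "fy", "cx", "cy" (pixels), "pose" (4x4, takes a point from camera to world coordinates). Camera axes: x right, y down, z forward; pixel columns grow to the right and rows downward; lengths in mm; the calibration is good to about 2 mm. A picture is of the moment at which its call begins. There is no depth.
- r.sign_off(): hands the job in; it is judged then, once.
The state is a dict: "clock": time; "qpos": joint angles; "qvel": joint speeds; "joint_efforts": joint torques, N m; "eef_pos": TCP position; "tcp_rot": TCP orientation; "contact_force": force on the tool from outside, world axes, zero at the start; "wrist_torque": the same for the moment, N m; "opening": opening from 0.0 (shut) to 1.0 (fully open); "grasp_force": force on a finger pad.
Only numpy, scipy, OpenCV 4.12 (cv2) and the standard library are available. Lean on these libraries where they do the work, as an engineer would, in place of code of your own. Each camera call takes 0.05 s, during which the arm holds its last target. There are 200 camera calls.

### The job

With the fingertips, push the sliding stop of the wooden length gauge along its rail, from behind, until its spring plunger drops into the notch beside the index peg, without running past that notch. Then press the flat brass lock cap of the stop fully down and leave everything. Do not grip the stop, do not touch its ball knob, leave the lock cap alone until the stop is home, and do not disturb the things lying around.

Things in the scene. Friction and masses are not known exactly. Their poses are not given: they have to be found in the camera images.
- gauge: strip-length gauge, fixed to the table: a wooden foot 330 x 144 x 12 mm carrying a rail along its middle, 48 mm high end blocks. Origin: centre of its underside, on the table; x along the rail, the way the stop must be pushed (roughly to the robot's right); y away from the robot; z up. At y = -62 mm: index peg at one notch, flat plugs (15 mm wide) at the others.
- rail: the gauge's aluminium rail, 296 x 24 mm, top 40 mm above the table; origin and axes as the gauge's. Its top has three V notches, 22 mm long (along the rail) and 8 mm deep, centred at x = -40, +30 and +100 mm. The stop starts before all three (plunger at x = -120 to -85 mm).
- marker: the index peg: an upright dark wooden peg with a head, 20 mm wide, 45 mm tall, standing on the foot beside the wanted notch (62 mm from the rail's middle line, on the robot's side). Origin: centre of its underside, 12 mm above the table; axes as the gauge's. The wanted notch is at the same gauge x as the peg.
- stop_push (a point): centre of the stop's back face (push here), 72 mm above the table; axes as gauge. The stop is an upright wooden fence across the rail, 96 mm wide, 18 mm thick, 50 to 94 mm above the table, with a steel shelf in front (26 mm out, top at 56 mm), on low shoes. It only slides along the rail: 1 N friction, light damping. The plunger is 44 mm ahead (+x) of this point.
- stop_axis (a point): point on the plunger's line, 40 mm above the table (rail top level), 44 mm ahead of the stop's back face. The stop is home when this is level with the peg along the gauge's x. Axes as the gauge's.
- stop_back: the dark wooden plate, 92 x 42 x 2 mm, on the back of the stop's fence: push here. Origin on the table below the plunger, 44 mm ahead of the back face; axes as the gauge's.
- stop_front: the steel plate, 96 x 38 x 2 mm, on the front of the stop's fence. Origin on the table below the plunger; axes as the gauge's.
- plunger (a joint): height of the stop's spring plunger, m: 0 while its roller (radius 6 mm) rides on the rail's top, about -0.006 at the bottom of a notch. The spring presses it down with 6 N: within about 8 mm of a notch's middle the stop runs ahead into the notch by itself; pushing it out on the far side takes about 6 N.
- plunger_top (a point): top of the black ball knob (16 mm wide) of the plunger, over the middle of the steel shelf, 90 mm above the table while riding and 83.5 mm in a notch. Not to be touched.
- lock (a joint): travel of the lock cap, m: 0 up, 0.008 fully pressed down. It takes about 3 N to move and stays where it is left.
- lock_top (a point): middle of the top of the lock cap: a flat round brass cap 24 mm wide over the stop's steel shelf, 34 mm beside the plunger on the robot's side, 26 mm ahead of the fence's front face; 75.5 mm above the table when up, 67.5 mm when down.
- cutter: round tinplate pastry cutter, 66 mm wide, 41 mm tall, loose, on the robot's side of the gauge; origin centre of underside. A bystander.
- walnut_near: loose walnut, about 32 mm, on the robot's side of the gauge. A bystander.
- walnut_far: loose walnut, about 32 mm, beyond the gauge. A bystander.
- scraper: bench scraper, steel blade with a wooden grip, 95 x 122 x 18 mm, lying loose beyond the gauge; origin centre of underside. A bystander.
- pastry_wheel: pastry wheel with a wooden handle, 161 x 26 x 27 mm, lying loose to the right of the gauge. A bystander.

How it is judged:
By the outcome, as a careful person would: the job done as asked, in the order asked, and still so for the second after the job is handed in, with the robot touching nothing.
It also fails if it takes over 48 s, if anything falls off the work surface, if the arm or the gripper's body presses on something with over 40 N, if the wrist force passes 120 N, or if a joint passes its speed limit or range.

## Working session

There is one attempt and no reset: what is moved stays moved. The work goes in short steps, Python scripts to look and compute and a tool call to move; the robot and the scene stay as the last step left them, time stands still between calls to the robot, and variables do not carry over. Pictures are saved under pics/ and viewed, at most 10 in all, crops included, and the job is handed in when it is done.

Besides the shell and the picture viewer there is one more tool, called as name(argument=value, ...), one argument or row to a line, values as JSON. play_rows: Moves the arm, as the interface text tells. Its arguments: {"type":"object","properties":{"rows":{"type":"array"},"force":{"type":"number"}},"required":["rows"]}

```bash
mkdir -p pics; cat > h.py <<'E'
import numpy as np, cv2
from rig import r
def snap(name,out):
    f=r.grab_frame(name); cv2.imwrite('pics/'+out,cv2.cvtColor(f['pixels'],cv2.COLOR_RGB2BGR)); np.savez('pics/'+out+'.npz',**f); return f
def ray(f,u,v,z):
    T=np.array(f['pose']); d=T[:3,:3]@np.array([(u-f['cx'])/f['fx'],(v-f['cy'])/f['fy'],1]); o=T[:3,3]
    return o+d*(z-o[2])/d[2]
def proj(f,p):
    T=np.array(f['pose']); c=T[:3,:3].T@(np.array(p,float)-T[:3,3]); return [float(f['fx']*c[0]/c[2]+f['cx']),float(f['fy']*c[1]/c[2]+f['cy'])]
E
python3 - <<'E'
from h import *
for n in('scene','top'):
    f=snap(n,n+'0.png'); print(n,f['fx'],f['cx'],f['cy'],np.round(f['pose'],3).tolist())
print(r.sense())
E
```

```text
scene 486.1799795945282 278.65290163247255 206.11524298780304 [[-0.814, -0.246, 0.526, -106.581], [-0.58, 0.364, -0.728, 779.109], [-0.012, -0.898, -0.44, 613.664], [0.0, 0.0, 0.0, 1.0]]
top 389.6273004318012 279.0209887132829 213.16655453680977 [[-0.062, -0.975, 0.212, 359.196], [-0.998, 0.061, -0.01, -102.841], [-0.003, -0.212, -0.977, 925.237], [0.0, 0.0, 0.0, 1.0]]
{'clock': 0.1, 'qpos': array([-1.20738023e+00,  3.53599392e-01,  1.63404714e+00,  8.99794124e-06,
        1.15519963e+00, -2.38819690e-03]), 'qvel': array([-0.00188149, -0.00146679, -0.00201833,  0.00119947,  0.00017624,
        0.00059143]), 'joint_efforts': array([-5.66991275e-05, -6.06353617e+01, -3.42817998e+01,  9.26753501e-05,
        3.84972387e-03, -5.45737620e-06]), 'eef_pos': array([ 223.42264747, -583.25049835,  230.62935143]), 'tcp_rot': array([-3.14033917e+00, -1.12210324e-05,  3.65800649e-01]), 'contact_force': array([ 0.53321511, -1.07472057, -0.37655051]), 'wrist_torque': array([ 0.0620369 , -0.01289456,  0.017309  ]), 'grasp_force': 0.0, 'opening': 0.995153080652878}
```

View pics/top0.png

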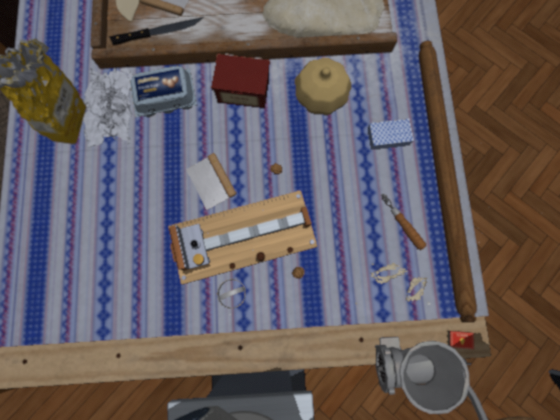

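View pics/scene0.png

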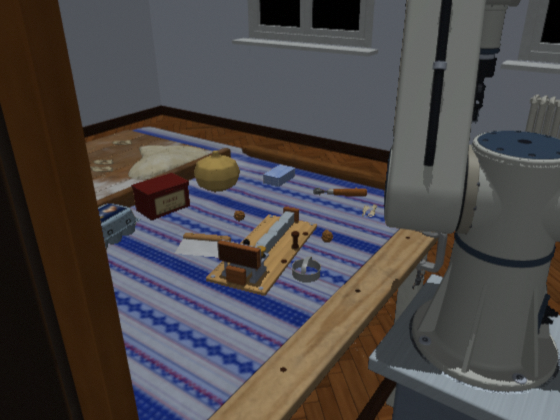

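Top view: gauge about (170–315, 192–282), stop at about (192,247), lock cap at about (198,259). The dark items on the near side are at (232,266), (261,257) and (290,250), and the middle one looks like the peg. I'll zoom in.

```bash
python3 - <<'E'
import cv2
a=cv2.imread('pics/top0.png')[180:310,155:330]
b=cv2.imread('pics/scene0.png')[195:300,200:345]
cv2.imwrite('pics/c1.png',cv2.resize(a,None,fx=4.5,fy=4.5,interpolation=cv2.INTER_CUBIC))
cv2.imwrite('pics/c2.png',cv2.resize(b,None,fx=5,fy=5,interpolation=cv2.INTER_CUBIC))
E
```

```text
(no output)
```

View pics/c1.png

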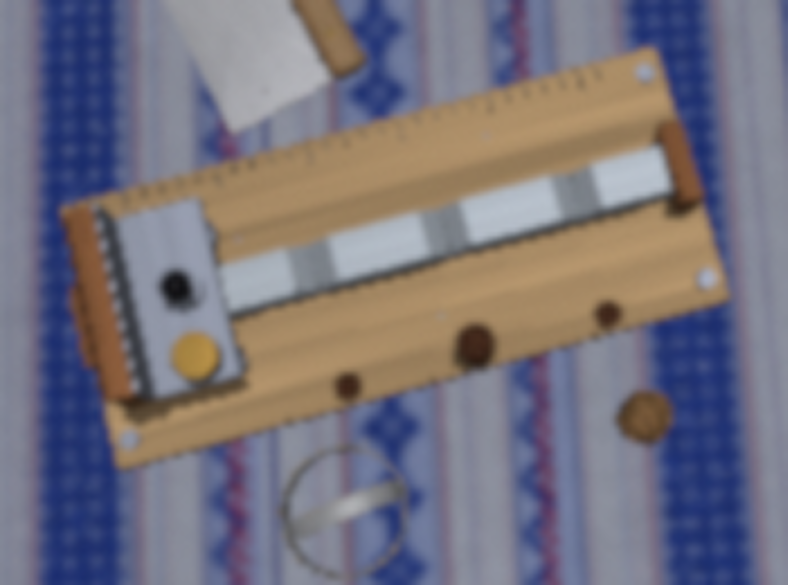

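View pics/c2.png

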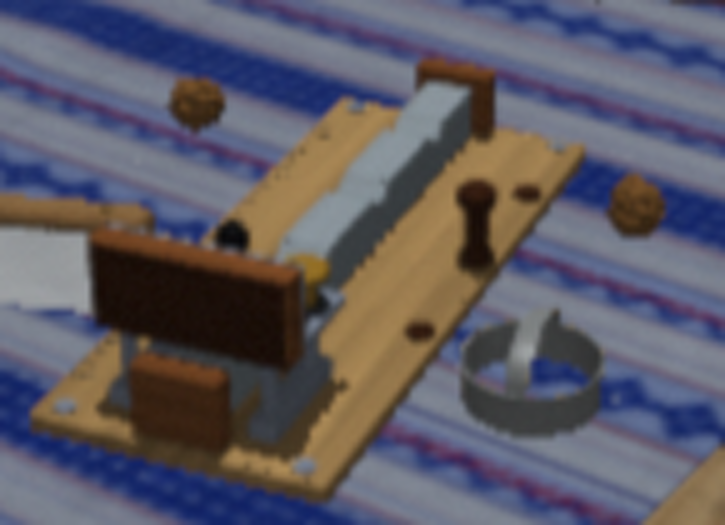

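The crops show the peg at the middle notch (c1 475,345), with flat plugs at (347,386) and (607,314). So the target is gauge x = +30. The knob is at (176,288) and the cap at (196,356). Next I compute the gauge pose.

```bash
cat >> h.py <<'E'
def fit(P,Q):
    P=np.array(P,float);Q=np.array(Q,float);a=P-P.mean(0);b=Q-Q.mean(0)
    th=np.arctan2((a[:,0]*b[:,1]-a[:,1]*b[:,0]).sum(),(a*b).sum()); R=np.array([[np.cos(th),-np.sin(th)],[np.sin(th),np.cos(th)]])
    return th,R,Q.mean(0)-R@P.mean(0)
E
python3 - <<'E'
from h import *
f=dict(np.load('pics/top0.png.npz'))
c=lambda x,y,z: ray(f,155+(x+.5)/4.5-.5,180+(y+.5)/4.5-.5,z)[:2]
L=[((165,-72),(728,298,12)),((165,72),(655,48,12)),((-165,72),(62,208,12)),((-165,-72),(120,468,12)),
((-40,0),(310,265,40)),((30,0),(447,228,40)),((100,0),(575,193,40)),((30,-62),(475,345,57)),((-40,-62),(347,386,13)),((100,-62),(607,314,13))]
P=[a for a,b in L];Q=[c(*b) for a,b in L]
th,R,t=fit(P,Q); print('yaw',th,'t',t); print(np.round(Q-(np.array(P)@R.T+t),1).tolist())
g=lambda q:R.T@(q-t)
print('knob',g(c(176,284,90)),'cap',g(c(196,356,75.5)))
for p in [(105,208,94),(145,397,94),(66,208,94),(112,400,94),(206,198,56),(242,378,56)]: print(p,g(c(*p)))
print('cutter',c(347,512,41),g(c(347,512,41)),'wal',g(c(645,417,16)))
G=lambda x,y:R@[x,y]+t
print('peg',G(30,-62))
E
```

```text
yaw -1.361891805489287 t [507.95695558 -21.16441596]
[[1.4, 2.4], [-1.8, 0.7], [-1.3, -2.2], [1.8, -1.9], [0.1, 0.9], [0.3, -1.2], [-0.1, 0.7], [-1.5, -0.3], [0.6, 0.4], [0.5, 0.5]]
knob [-99.9950583   -0.62736673] cap [-101.05959472  -34.65140015]
(105, 208, 94) [-124.07399982   43.7766012 ]
(145, 397, 94) [-125.29544435  -49.80051043]
(66, 208, 94) [-142.2066139    48.81983362]
(112, 400, 94) [-140.59048088  -47.0085622 ]
(206, 198, 56) [-81.73589647  44.55129738]
(242, 378, 56) [-85.04544938 -48.37512078]
cutter [375.28136301   4.39110416] [ -52.5152836  -124.49113407] wal [ 103.76041671 -117.98172028]
peg [453.52656762 -63.37025519]
```

```bash
cat >> h.py <<'E'
from scipy.spatial.transform import Rotation as Ro
TH=-1.3619; T0=np.array([507.96,-21.16]); GR=np.array([[np.cos(TH),-np.sin(TH)],[np.sin(TH),np.cos(TH)]])
def G(x,y): return GR@[x,y]+T0
def status(tx=None,ty=None,tz=None):
    s=r.sense(); p=np.array(s['eef_pos']); R=Ro.from_euler('xyz',s['tcp_rot']).as_matrix()
    print('t',round(s['clock'],2),'gauge xyz',np.round(np.r_[GR.T@(p[:2]-T0),p[2]],1),'F',np.round(s['contact_force'],1),'open',round(s['opening'],2))
    Rt=Ro.from_euler('xyz',[np.pi,0,TH+np.pi]).as_matrix()
    print('turn',np.round(np.degrees(Ro.from_matrix(R.T@Rt).as_rotvec())/6,2))
    if tx is not None:
        d=np.r_[G(tx,ty),tz]-p; print('dp now',np.round(R.T@d/40,2),'dp after turn',np.round(Rt.T@d/40,2))
E
python3 -c "
from h import *
status(-175,0,150)"
```

```text
t 0.1 gauge xyz [ 490.9 -394.9  230.6] F [ 0.5 -1.1 -0.4] open 1.0
turn [-1.00e-02 -1.00e-02 -1.35e+01]
dp now [ 12.35 -14.9    2.03] dp after turn [16.65  9.87  2.02]
```

play_rows(
  rows=[
    {"dp": [0,0,0],"turn": [0,0,-1],"fingers": 1},
    {"dp": [0,0,0],"turn": [0,0,-1],"fingers": 1},
    {"dp": [0,0,0],"turn": [0,0,-1],"fingers": 1},
    {"dp": [0,0,0],"turn": [0,0,-1],"fingers": 1},
    {"dp": [0,0,0],"turn": [0,0,-1],"fingers": 1},
  ],
)

```text
clock: 0.52
eef_pos: [223.4, -583.4, 230.9]
tcp_rot: [-3.141, -0.0, 0.895]
contact_force: [-1.1, -0.2, -0.1]
opening: 0.303
grasp_force: 0.0
```

play_rows(
  rows=[
    {"dp": [0,0,0],"turn": [0,0,-1],"fingers": 1},
    {"dp": [0,0,0],"turn": [0,0,-1],"fingers": 1},
    {"dp": [0,0,0],"turn": [0,0,-1],"fingers": 1},
    {"dp": [0,0,0],"turn": [0,0,-1],"fingers": 1},
    {"dp": [0,0,0],"turn": [0,0,-1],"fingers": 1},
  ],
)

```text
clock: 0.93
eef_pos: [223.5, -583.4, 230.8]
tcp_rot: [-3.141, -0.001, 1.418]
contact_force: [-0.1, -0.6, -0.2]
opening: 0.0
grasp_force: 0.0
```

play_rows(
  rows=[
    {"dp": [0,0,0],"turn": [0,0,-1],"fingers": 1},
    {"dp": [0,0,0],"turn": [0,0,-1],"fingers": 1},
    {"dp": [0,0,0],"turn": [0,0,-1],"fingers": 1},
    {"dp": [0,0,0],"turn": [0,0,-0.5],"fingers": 1},
    {"dp": [0,0,0],"turn": [0,0,0],"fingers": 1},
  ],
)

```text
clock: 1.35
eef_pos: [223.5, -583.4, 230.9]
tcp_rot: [-3.141, -0.001, 1.782]
contact_force: [0.6, 0.1, -0.6]
opening: -0.002
grasp_force: 0.0
```

```bash
python3 -c "
from h import *
status(-175,0,150)"
```

```text
t 1.35 gauge xyz [ 491.  -394.9  230.9] F [ 0.6  0.1 -0.6] open -0.0
turn [-0.   -0.01  0.02]
dp now [16.63  9.91  2.03] dp after turn [16.65  9.87  2.02]
```

play_rows(
  rows=[
    {"dp": [0.66,0.4,0],"turn": [0,0,0],"fingers": 1},
    {"dp": [0.66,0.4,0],"turn": [0,0,0],"fingers": 1},
    {"dp": [0.66,0.4,0],"turn": [0,0,0],"fingers": 1},
    {"dp": [0.66,0.4,0],"turn": [0,0,0],"fingers": 1},
    {"dp": [0.66,0.4,0],"turn": [0,0,0],"fingers": 1},
  ],
)

```text
clock: 1.77
eef_pos: [274.6, -436.4, 231.0]
tcp_rot: [-3.142, -0.0, 1.777]
contact_force: [0.4, -0.0, 0.0]
opening: 0.002
grasp_force: 0.0
```

play_rows(
  rows=[
    {"dp": [0.66,0.4,0],"turn": [0,0,0],"fingers": 1},
    {"dp": [0.66,0.4,0],"turn": [0,0,0],"fingers": 1},
    {"dp": [0.66,0.4,0],"turn": [0,0,0],"fingers": 1},
    {"dp": [0.66,0.4,0],"turn": [0,0,0],"fingers": 1},
    {"dp": [0.66,0.4,0],"turn": [0,0,0],"fingers": 1},
  ],
)

```text
clock: 2.18
eef_pos: [325.5, -290.8, 231.2]
tcp_rot: [3.142, -0.0, 1.777]
contact_force: [0.7, 0.5, 0.1]
opening: -0.001
grasp_force: 0.0
```

play_rows(
  rows=[
    {"dp": [0.66,0.4,0],"turn": [0,0,0],"fingers": 1},
    {"dp": [0.66,0.4,0],"turn": [0,0,0],"fingers": 1},
    {"dp": [0.66,0.4,0],"turn": [0,0,0],"fingers": 1},
    {"dp": [0.66,0.4,0],"turn": [0,0,0],"fingers": 1},
    {"dp": [0.66,0.4,0],"turn": [0,0,0],"fingers": 1},
  ],
)

```text
clock: 2.6
eef_pos: [376.4, -145.0, 231.3]
tcp_rot: [3.141, 0.0, 1.777]
contact_force: [0.5, 0.2, 0.5]
opening: 0.001
grasp_force: 0.0
```

play_rows(
  rows=[
    {"dp": [0.66,0.4,0],"turn": [0,0,0],"fingers": 1},
    {"dp": [0.66,0.4,0],"turn": [0,0,0],"fingers": 1},
    {"dp": [0.66,0.4,0],"turn": [0,0,0],"fingers": 1},
    {"dp": [0.66,0.4,0],"turn": [0,0,0],"fingers": 1},
    {"dp": [0.66,0.4,0],"turn": [0,0,0],"fingers": 1},
  ],
)

```text
clock: 3.02
eef_pos: [427.3, 0.8, 231.3]
tcp_rot: [3.141, 0.0, 1.777]
contact_force: [-1.1, 0.2, -0.3]
opening: -0.001
grasp_force: 0.0
```

play_rows(
  rows=[
    {"dp": [0.66,0.4,0],"turn": [0,0,0],"fingers": 1},
    {"dp": [0.66,0.4,0],"turn": [0,0,0],"fingers": 1},
    {"dp": [0.66,0.4,0],"turn": [0,0,0],"fingers": 1},
    {"dp": [0.66,0.4,0],"turn": [0,0,0],"fingers": 1},
    {"dp": [0,0,0],"turn": [0,0,0],"fingers": 1},
  ],
)

```text
clock: 3.43
eef_pos: [469.7, 119.9, 231.4]
tcp_rot: [3.14, -0.002, 1.779]
contact_force: [-0.6, 1.0, -0.1]
opening: 0.004
grasp_force: 0.0
```

```bash
python3 -c "
from h import *
status(-175,0,64)"
```

```text
t 3.43 gauge xyz [-145.9   -8.2  231.4] F [-0.6  1.  -0.1] open 0.0
turn [ 0.02 -0.01 -0.  ]
dp now [0.72 0.2  4.19] dp after turn [0.73 0.2  4.19]
```

play_rows(
  rows=[
    {"dp": [0.8,0.2,0],"turn": [0,0,0],"fingers": 1},
    {"dp": [0,0,0.9],"turn": [0,0,0],"fingers": 1},
    {"dp": [0,0,0.9],"turn": [0,0,0],"fingers": 1},
    {"dp": [0,0,0.9],"turn": [0,0,0],"fingers": 1},
    {"dp": [0,0,0],"turn": [0,0,0],"fingers": 1},
  ],
)

```text
clock: 3.85
eef_pos: [464.7, 147.3, 117.8]
tcp_rot: [-3.132, 0.001, 1.778]
contact_force: [-1.6, 0.2, 0.3]
opening: -0.0
grasp_force: 0.0
```

play_rows(
  rows=[
    {"dp": [0,0,0.5],"turn": [0,0,0],"fingers": 1},
    {"dp": [0,0,0.5],"turn": [0,0,0],"fingers": 1},
    {"dp": [0,0,0.4],"turn": [0,0,0],"fingers": 1},
    {"dp": [0,0,0],"turn": [0,0,0],"fingers": 1},
  ],
)

```text
clock: 4.18
eef_pos: [468.1, 148.1, 66.3]
tcp_rot: [-3.138, 0.0, 1.778]
contact_force: [-1.1, -0.9, 0.2]
opening: 0.003
grasp_force: 0.0
```

```bash
python3 -c "
from h import *
status(-155,0,64)
f=snap('scene','s1.png');g=snap('top','t1.png')
a=cv2.resize(cv2.imread('pics/s1.png')[150:310,190:350],(400,400),interpolation=2)
b=cv2.resize(cv2.imread('pics/t1.png')[160:320,140:300],(400,400),interpolation=2)
cv2.imwrite('pics/c3.png',np.hstack([a,b]))"
```

```text
t 4.18 gauge xyz [-173.8   -3.9   66.3] F [-1.1 -0.9  0.2] open 0.0
turn [-0.03  0.   -0.02]
dp now [-0.47  0.1   0.06] dp after turn [-0.47  0.1   0.06]
```

View pics/c3.png

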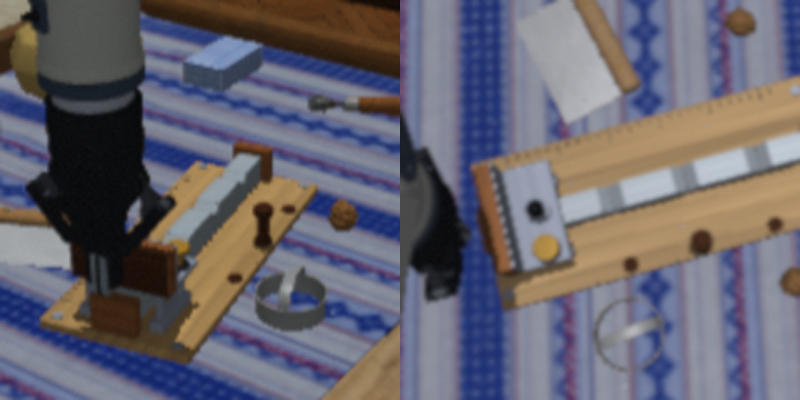

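Fingertips are behind the fence at rail middle (c3 left, about 105,270), and everything else is clear. Now the push starts slowly.

play_rows(
  rows=[
    {"dp": [-0.2,0.08,0],"turn": [0,0,0],"fingers": 1},
    {"dp": [-0.15,0,0],"turn": [0,0,0],"fingers": 1},
    {"dp": [-0.12,0,0],"turn": [0,0,0],"fingers": 1},
    {"dp": [-0.12,0,0],"turn": [0,0,0],"fingers": 1},
    {"dp": [-0.12,0,0],"turn": [0,0,0],"fingers": 1},
  ],
)

```text
clock: 4.7
eef_pos: [478.9, 121.3, 68.0]
tcp_rot: [3.14, -0.0, 1.779]
contact_force: [0.9, 2.8, 2.2]
opening: -0.002
grasp_force: 1.3
```

play_rows(
  rows=[
    {"dp": [-0.12,0,0],"turn": [0,0,0],"fingers": 1},
    {"dp": [-0.12,0,0],"turn": [0,0,0],"fingers": 1},
    {"dp": [-0.12,0,0],"turn": [0,0,0],"fingers": 1},
    {"dp": [-0.12,0,0],"turn": [0,0,0],"fingers": 1},
    {"dp": [0,0,0],"turn": [0,0,0],"fingers": 1},
  ],
)

```text
clock: 5.12
eef_pos: [481.9, 101.8, 67.1]
tcp_rot: [-3.141, 0.0, 1.779]
contact_force: [0.2, -0.2, 0.3]
opening: 0.001
grasp_force: 0.0
```

```bash
cat >> h.py <<'E'
def knob(f,zs=88):
    # position along the rail: match dark knob and yellow cap by scanning
    im=cv2.resize(f['pixels'],None,fx=4,fy=4,interpolation=2).astype(float)
    xs=np.arange(-125,125,.5); o=[]
    def val(x,y,z,rad):
        acc=[]
        for a in np.arange(0,6.28,.4):
            for k in(.3,.7):
                u,v=proj(f,np.r_[G(x+rad*k*np.cos(a),y+rad*k*np.sin(a)),z]); acc.append(im[int(round(4*v+1.5)),int(round(4*u+1.5))])
        return np.mean(acc,0)
    K=np.array([val(x,0,zs-4,7).sum() for x in xs]); C=np.array([(lambda c:c[0]-c[2])(val(x,-34,75,11)) for x in xs])
    print('knob x',xs[K.argmin()],'lum',round(K.min()),'cap x',xs[C.argmax()],'yel',round(C.max()))
E
python3 -c "
from h import *
knob(np.load('pics/top0.png.npz'));knob(np.load('pics/t1.png.npz'))
status(-155,0,64)
knob(snap('top','t2.png'))"
```

```text
knob x -101.5 lum 85 cap x -101.0 yel 102
knob x -101.5 lum 90 cap x -101.5 yel 106
t 5.12 gauge xyz [-125.7    0.    67.1] F [ 0.2 -0.2  0.3] open 0.0
turn [-0.01  0.   -0.  ]
dp now [ 0.73 -0.    0.08] dp after turn [ 0.73 -0.    0.08]
knob x -125.0 lum 39 cap x -70.0 yel 108
```

play_rows(
  rows=[
    {"dp": [-0.13,0,0],"turn": [0,0,0],"fingers": 1},
    {"dp": [-0.13,0,0],"turn": [0,0,0],"fingers": 1},
    {"dp": [-0.13,0,0],"turn": [0,0,0],"fingers": 1},
    {"dp": [-0.13,0,0],"turn": [0,0,0],"fingers": 1},
    {"dp": [-0.13,0,0],"turn": [0,0,0],"fingers": 1},
  ],
)

```text
clock: 5.58
eef_pos: [487.5, 76.7, 67.2]
tcp_rot: [-3.141, 0.0, 1.78]
contact_force: [0.2, 0.9, 0.1]
opening: 0.001
grasp_force: 0.0
```

play_rows(
  rows=[
    {"dp": [-0.1,0,0],"turn": [0,0,0],"fingers": 1},
    {"dp": [-0.1,0,0],"turn": [0,0,0],"fingers": 1},
    {"dp": [-0.1,0,0],"turn": [0,0,0],"fingers": 1},
    {"dp": [-0.1,0,0],"turn": [0,0,0],"fingers": 1},
    {"dp": [-0.1,0,0],"turn": [0,0,0],"fingers": 1},
  ],
)

```text
clock: 6.0
eef_pos: [491.8, 57.8, 67.3]
tcp_rot: [3.141, -0.001, 1.779]
contact_force: [-0.6, 3.8, 0.0]
opening: -0.003
grasp_force: 1.4
```

play_rows(
  rows=[
    {"dp": [-0.1,0,0],"turn": [0,0,0],"fingers": 1},
    {"dp": [-0.1,0,0],"turn": [0,0,0],"fingers": 1},
    {"dp": [0,0,0],"turn": [0,0,0],"fingers": 1},
  ],
)

```text
clock: 6.25
eef_pos: [493.6, 49.2, 67.3]
tcp_rot: [3.141, 0.0, 1.779]
contact_force: [0.7, 0.1, 0.5]
opening: -0.004
grasp_force: 0.0
```

```bash
python3 -c "
from h import *
status(-33,0,64)
knob(snap('top','t3.png'))"
```

```text
t 6.25 gauge xyz [-71.8   0.5  67.3] F [0.7 0.1 0.5] open -0.0
turn [ 0.  0. -0.]
dp now [-0.97 -0.01  0.08] dp after turn [-0.97 -0.01  0.08]
knob x -16.5 lum 91 cap x -16.5 yel 112
```

play_rows(
  rows=[
    {"dp": [-0.12,0,0],"turn": [0,0,0],"fingers": 1},
    {"dp": [-0.12,0,0],"turn": [0,0,0],"fingers": 1},
    {"dp": [-0.12,0,0],"turn": [0,0,0],"fingers": 1},
    {"dp": [-0.12,0,0],"turn": [0,0,0],"fingers": 1},
    {"dp": [-0.1,0,0],"turn": [0,0,0],"fingers": 1},
  ],
)

```text
clock: 6.72
eef_pos: [498.2, 26.8, 67.3]
tcp_rot: [-3.142, -0.0, 1.779]
contact_force: [-0.0, 1.6, -0.0]
opening: 0.0
grasp_force: 1.2
```

play_rows(
  rows=[
    {"dp": [-0.08,0,0],"turn": [0,0,0],"fingers": 1},
    {"dp": [-0.06,0,0],"turn": [0,0,0],"fingers": 1},
    {"dp": [-0.05,0,0],"turn": [0,0,0],"fingers": 1},
    {"dp": [-0.05,0,0],"turn": [0,0,0],"fingers": 1},
    {"dp": [0,0,0],"turn": [0,0,0],"fingers": 1},
  ],
)

```text
clock: 7.13
eef_pos: [500.2, 17.5, 67.3]
tcp_rot: [-3.142, 0.0, 1.78]
contact_force: [0.1, 1.0, -0.3]
opening: 0.003
grasp_force: 0.0
```

```bash
python3 -c "
from h import *
status(-33,0,64)
knob(snap('top','t4.png'))"
```

```text
t 7.13 gauge xyz [-39.4   0.4  67.3] F [ 0.1  1.  -0.3] open 0.0
turn [-0.  0. -0.]
dp now [-0.16 -0.01  0.08] dp after turn [-0.16 -0.01  0.08]
knob x 15.0 lum 91 cap x 16.0 yel 115
```

Plunger is at about x = 16. Small steps from here to about 23.

play_rows(
  rows=[
    {"dp": [-0.04,0,0],"turn": [0,0,0],"fingers": 1},
    {"dp": [-0.04,0,0],"turn": [0,0,0],"fingers": 1},
    {"dp": [-0.04,0,0],"turn": [0,0,0],"fingers": 1},
    {"dp": [-0.04,0,0],"turn": [0,0,0],"fingers": 1},
    {"dp": [0,0,0],"turn": [0,0,0],"fingers": 1},
  ],
)

```text
clock: 7.6
eef_pos: [501.6, 11.3, 67.3]
tcp_rot: [3.141, 0.0, 1.779]
contact_force: [0.0, -0.2, -0.2]
opening: 0.0
grasp_force: 0.0
```

```bash
python3 -c "
from h import *
status(-33,0,64)
knob(snap('top','t5.png'))"
```

```text
t 7.6 gauge xyz [-33.1   0.5  67.3] F [ 0.  -0.2 -0.2] open 0.0
turn [ 0.  0. -0.]
dp now [-0.   -0.01  0.08] dp after turn [-0.   -0.01  0.08]
knob x 29.0 lum 112 cap x 30.0 yel 116
```

It snapped ahead to x ≈ 30 with the fingers 6 mm behind. I back off, rise, and go above the lock cap.

play_rows(
  rows=[
    {"dp": [0.3,0,0],"turn": [0,0,0],"fingers": 1},
    {"dp": [0.2,0,-0.4],"turn": [0,0,0],"fingers": 1},
    {"dp": [0,0,-0.7],"turn": [0,0,0],"fingers": 1},
    {"dp": [0,0,-0.7],"turn": [0,0,0],"fingers": 1},
    {"dp": [0,0,0],"turn": [0,0,0],"fingers": 1},
  ],
)

```text
clock: 8.07
eef_pos: [499.9, 32.2, 143.7]
tcp_rot: [3.135, 0.001, 1.78]
contact_force: [1.3, -0.1, 0.8]
opening: 0.003
grasp_force: 0.0
```

play_rows(
  rows=[
    {"dp": [-0.5,-0.5,0],"turn": [0,0,0],"fingers": 1},
    {"dp": [-0.6,-0.5,0],"turn": [0,0,0],"fingers": 1},
    {"dp": [-0.6,0,0],"turn": [0,0,0],"fingers": 1},
    {"dp": [-0.4,0,0],"turn": [0,0,0],"fingers": 1},
    {"dp": [0,0,0],"turn": [0,0,0],"fingers": 1},
  ],
)

```text
clock: 8.48
eef_pos: [476.0, -60.9, 139.2]
tcp_rot: [3.141, 0.001, 1.778]
contact_force: [-0.2, -1.0, -0.7]
opening: -0.003
grasp_force: 0.0
```

```bash
python3 -c "
from h import *
status(31,-38,80)
f=snap('scene','s2.png');g=snap('top','t6.png'); 
print(proj(f,np.r_[G(30,-34),75.5]))
a=cv2.resize(cv2.imread('pics/s2.png')[170:290,220:340],(480,480),interpolation=2)
cv2.imwrite('pics/c4.png',a)"
```

```text
t 8.48 gauge xyz [ 32.2 -39.5 139.2] F [-0.2 -1.  -0.7] open -0.0
turn [ 0.01  0.01 -0.02]
dp now [0.03 0.04 1.48] dp after turn [0.03 0.04 1.48]
[284.46745197406335, 220.37196254629075]
```

View pics/c4.png

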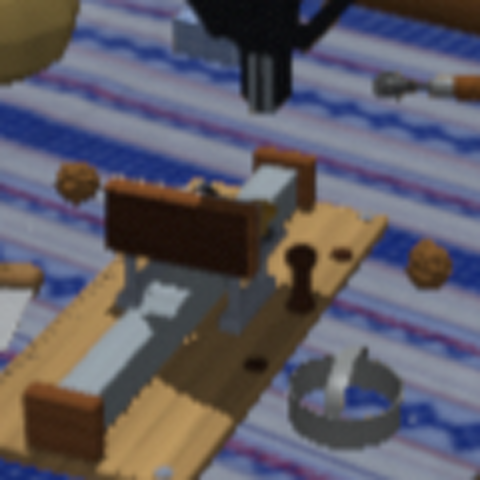

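The view shows the stop beside the peg and the knob lowered behind the fence top, so the stop is home. The fingers are above the cap. Now descending to press.

play_rows(
  rows=[
    {"dp": [0.03,0.03,0.4],"turn": [0,0,0],"fingers": 1},
    {"dp": [0,0,0.5],"turn": [0,0,0],"fingers": 1},
    {"dp": [0,0,0.4],"turn": [0,0,0],"fingers": 1},
    {"dp": [0,0,0.1],"turn": [0,0,0],"fingers": 1},
    {"dp": [0,0,0],"turn": [0,0,0],"fingers": 1},
  ],
)

```text
clock: 9.0
eef_pos: [475.3, -56.7, 82.1]
tcp_rot: [-3.139, -0.001, 1.78]
contact_force: [-0.2, 0.7, 0.2]
opening: 0.002
grasp_force: 0.0
```

play_rows(
  rows=[
    {"dp": [0,0,0.08],"turn": [0,0,0],"fingers": 1},
    {"dp": [0,0,0.08],"turn": [0,0,0],"fingers": 1},
    {"dp": [0,0,0.05],"turn": [0,0,0],"fingers": 1},
    {"dp": [0,0,0.05],"turn": [0,0,0],"fingers": 1},
    {"dp": [0,0,0],"turn": [0,0,0],"fingers": 1},
  ],
)

```text
clock: 9.42
eef_pos: [476.9, -57.8, 73.1]
tcp_rot: [3.141, 0.0, 1.779]
contact_force: [-0.3, 0.0, 0.7]
opening: -0.001
grasp_force: 0.0
```

```bash
python3 -c "
from h import *
status(31,-38,67.5)"
```

```text
t 9.42 gauge xyz [ 29.4 -38.   73.1] F [-0.3  0.   0.7] open -0.0
turn [ 0.01  0.   -0.  ]
dp now [-0.04  0.    0.14] dp after turn [-0.04  0.    0.14]
```

play_rows(
  rows=[
    {"dp": [0,0,0.04],"turn": [0,0,0],"fingers": 1},
    {"dp": [0,0,0.04],"turn": [0,0,0],"fingers": 1},
    {"dp": [0,0,0.03],"turn": [0,0,0],"fingers": 1},
    {"dp": [0,0,0],"turn": [0,0,0],"fingers": 1},
  ],
)

```text
clock: 9.75
eef_pos: [476.7, -57.9, 68.4]
tcp_rot: [3.141, 0.0, 1.779]
contact_force: [-0.1, -0.2, 0.9]
opening: -0.0
grasp_force: 0.4
```

play_rows(
  rows=[
    {"dp": [0,0,0.03],"turn": [0,0,0],"fingers": 1},
    {"dp": [0,0,0.02],"turn": [0,0,0],"fingers": 1},
    {"dp": [0,0,0],"turn": [0,0,0],"fingers": 1},
  ],
)

```text
clock: 10.0
eef_pos: [476.8, -57.9, 67.4]
tcp_rot: [3.141, 0.0, 1.78]
contact_force: [-3.1, 0.6, 16.5]
opening: 0.004
grasp_force: 8.1
```

The cap bottomed out at z 67.4 with 16.5 N. Retreating straight up, then checking.

play_rows(
  rows=[
    {"dp": [0,0,-0.1],"turn": [0,0,0],"fingers": 1},
    {"dp": [0,0,-0.4],"turn": [0,0,0],"fingers": 1},
    {"dp": [0,0,-0.8],"turn": [0,0,0],"fingers": 1},
    {"dp": [0,0,-0.8],"turn": [0,0,0],"fingers": 1},
    {"dp": [0,0,-0.8],"turn": [0,0,0],"fingers": 1},
  ],
)

```text
clock: 10.42
eef_pos: [475.6, -57.8, 183.3]
tcp_rot: [-3.14, -0.0, 1.78]
contact_force: [0.6, -0.5, -0.1]
opening: -0.001
grasp_force: 0.0
```

play_rows(
  rows=[
    {"dp": [0.6,-0.6,-0.3],"turn": [0,0,0],"fingers": 1},
    {"dp": [0.7,-0.7,0],"turn": [0,0,0],"fingers": 1},
    {"dp": [0.7,-0.7,0],"turn": [0,0,0],"fingers": 1},
    {"dp": [0.7,-0.7,0],"turn": [0,0,0],"fingers": 1},
    {"dp": [0,0,0],"turn": [0,0,0],"fingers": 1},
  ],
)

```text
clock: 10.83
eef_pos: [341.6, 27.1, 193.2]
tcp_rot: [-3.136, -0.002, 1.78]
contact_force: [0.2, -0.5, -0.9]
opening: 0.002
grasp_force: 0.0
```

```bash
python3 -c "
from h import *
status()
knob(snap('top','t7.png'));snap('scene','s3.png')
a=cv2.resize(cv2.imread('pics/s3.png')[190:290,220:320],(400,400),interpolation=2)
b=cv2.resize(cv2.imread('pics/t7.png')[175:305,180:310],(400,400),interpolation=2)
cv2.imwrite('pics/c5.png',np.hstack([a,b]))"
```

```text
t 10.83 gauge xyz [ -81.7 -152.7  193.2] F [ 0.2 -0.5 -0.9] open 0.0
turn [-0.05 -0.02  0.01]
knob x 30.5 lum 103 cap x 30.5 yel 111
```

View pics/c5.png

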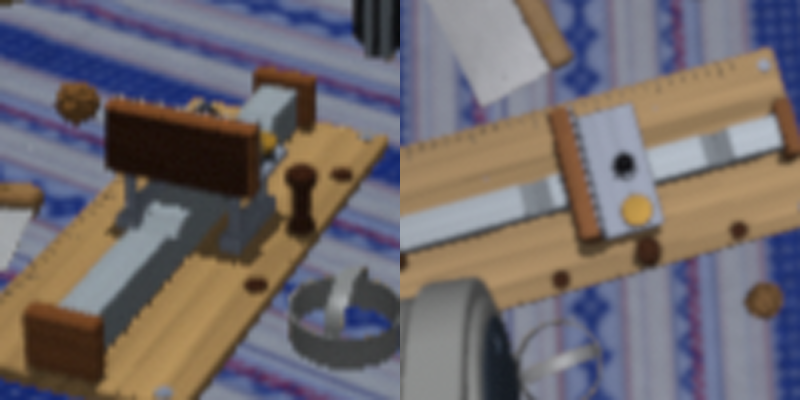

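The stop stands at x ≈ 30 level with the peg, the cap is visibly lower, the bystanders are undisturbed, and the robot is clear.

```bash
python3 -c "
from rig import r
print(r.sign_off())"
```

```text
the job is handed in; nothing more can be done
None
```

The stop is home in the middle notch beside the peg (measured at x ≈ 30 mm), the lock cap is pressed to its bottom, nothing around it looks moved, and the job was handed in at about 11 s.

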